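# Snug up the drain plug of a bench air block and open its valve

### The job

Put the little air block on the electronics bench back into service: turn the brass wing plug clockwise until its tapered thread goes properly snug, but do not force it on past that. Only then swing the black shut-off handle round until it lies in line with the block, and let go. Leave the things standing around alone.

Things in the scene. Friction and masses are not known exactly. Their poses are not given: they have to be found in the camera images.
- manifold: Air block: aluminium bar 150 x 50 mm, top 40 mm above the bench, on a steel plate 170 x 80 mm, fixed to the bench. Origin at the bench under its middle; x along the bar towards the plug's end, z up. The plug's upright axis is at x = +50 mm, the valve's at x = -45 mm, both at y = 0. A gauge 40 mm across and 38 mm tall stands beside it at x = 0, y = -55 mm.
- plug_grip (a point): Centre of the plug's upright brass wing head: a bar 40 mm long (this frame's x), 12 mm thick (y), 26 mm tall (z up), 56 to 82 mm above the bench, centred on the plug's axis, its wings pointing anywhere at the start. Below it a 12 mm thick neck, and from 49 mm down a 19 mm shoulder. It turns about z at a constant height; clockwise seen from above tightens, with no stop.
- plug_axis (a point): Fixed point on the plug's axis at the port's mouth, 40 mm up. Clockwise the plug runs freely (0.05 N m or less) for 0.5 to 2.7 rad, different each time, until the taper bites: the torque then builds to 0.35 N m within 0.1 rad and rises 0.45 N m per further radian. Snug: 0.45 N m or more. Damaged: over 0.85 N m. Let go, the wing springs back about 0.1 rad (more if very tight), still snug.
- seat_point (a point): Tapered seat deep in the port, on the plug's axis, about 18 mm above the bench, unseen. It stays put until the taper bites, then is slowly pressed down as the plug tightens: 0.1 mm at snug (0.45 N m), 0.5 mm at damage (0.85 N m). Too little to rely on in measured poses: feel the torque.
- valve (a joint): The shut-off valve's black handle, turning about a vertical axis: 0 = shut, handle crosswise to the block, pointing to the block's +y; 1.57 = open (stop), handle in line with the block, pointing to its -x, away from the plug. It turns counterclockwise seen from above as it opens, takes 0.12 N m and stays where it is left.
- valve_push (a point): Point on the valve handle 50 mm from its axis, at the middle of the handle's 14 mm height, 57 mm above the bench; the handle is a bar 10 mm thick (this frame's x), reaching to 66 mm from the axis along this frame's +y.
- valve_pivot (a point): Point on the valve's vertical axis at the handle's height; fixed to the block.
- iron_stand: Bystander: black soldering-iron stand, 170 x 85 mm, 70 mm tall; origin under its middle.
- flask: Bystander: small clear solvent bottle, 44 mm wide, 110 mm tall; origin under its middle.
- spool: Bystander: grey-flanged spool of solder, 56 mm wide, 42 mm tall; origin under its middle.
- board: Bystander: flat green ring-shaped circuit board, 84 mm across, 5 mm thick; origin under its middle.
Not all that is in view belongs to the job. What is shaped like the manifold but green is not meant.

How it is judged:
By the outcome, as a careful person would: the job done as asked, in the order asked, and still so for the second after the job is handed in, with the robot touching nothing.
It also fails if it takes over 72 s, if anything falls off the work surface, if the arm or the gripper's body presses on something with over 40 N, if the wrist force passes 120 N, or if a joint passes its speed limit or range.

### The arm

A 6-joint arm with a two-finger parallel gripper is mounted at the origin on the work surface. World frame = base frame: x ahead of the robot, y to its left, z up, the work surface at z = 0. Lengths are in m, angles in rad, forces in N, time in s.
With the tool pointing down it reaches from about 0.4 to 0.825 m from the base axis. Payload 7 kg.
Tool frame: the origin (TCP) lies on the front face of the gripper's body, between the roots of the fingers; the fingertips stand 66 mm ahead of it and the grasp point (between the pads) lies 47 mm ahead of it; z points along the fingers, y is the line along which they close (so a half turn about z gives the same grasp; the last joint's range is limited). The gripper opens to 88 mm and grips with 3 to 60 N. Pads are 19 mm wide; open, the fingers measure 130 mm over their backs; the gripper's body (78 mm by 193 mm) begins 47 mm behind the grasp point.
Start: joints at [1.526, 0.359, 0.012, 0, -1.224, -0.288], TCP at [0.221, 0.638, 0.292] pointing down, gripper open.
Joint ranges: [-3.07, 3.07], [-1.43, 2.12], [-1.02, 1.25], [-3.03, 1.67], [-3.05, -0], [-3.03, 3.03]. Speed limits (rad/s): [2.39, 2.39, 3.01, 3.14, 3.14, 3.14].

### API

Orientations are given as [roll, pitch, yaw] about the fixed x, y, z axes, in that order (R = Rz(yaw) Ry(pitch) Rx(roll)).
In Python, from station import arm gives the robot as it stands. The module is installed in compiled form; this text tells all that it offers.
- The arm moves only by the tool move_arm, never from a script. Its argument "increments" is a list of rows, each an object of numbers: "jaw": the gripper command: -1 is shut, 1 is fully open, values between are in proportion; "dx", "dy", "dz": the shift along the tool's x, y, z in m; "twist": the turn about the tool's z in rad. A call has 1 to 12 rows; each row shifts and turns the commanded pose from where the row before left it, along the tool's axes as they then stand; what a row does not reach is not made up. A row lasts 1/12 s, in which the tool goes at most 41.7 mm and 7.16 degrees, less where a joint would pass 70% of its speed; a pose out of reach is approached as far as the arm can. A call is refused whole if a number of a shift passes 0.0417 or a number of a turn 0.125, either way. A call with a gripper value outside its range is refused whole. The fingers move at their own pace and stop on an object; "force" is the grip in N (left out, the last holds). Time passes only in rows, so rows that do not move let the fingers close. It gives the time, the measured TCP pose, the force, the opening and the grip force at its end, in the units of the state.
- arm.get_state(): the state, without advancing time (a new reading comes with each control period).
- arm.grab_frame(name): name is "scene" or "top" or "wrist"; returns the picture (480x640x3 uint8, blue, green, red); there is no depth.
- arm.camera_info(name): a dict with "K" (3x3 intrinsics, pixels), "extrinsics" (4x4, takes a point from camera to world coordinates). Camera axes: x right, y down, z forward; pixel columns grow to the right and rows downward; lengths in m; the calibration is good to about 2 mm. A picture is of the moment at which its call begins: read the wrist's pose just before it. camera_info takes no time and is no camera call; for the wrist camera it gives the pose at the moment of the call.
- arm.job_done(): hands the job in; it is judged then, once.
Trained networks look in the newest picture that a camera, given by its name, has taken for a name from the list of things; names that differ only in an ending like _2 or _b are one class to them, and where a whole thing is asked for, a point or a joint stands for the part that bears it (a point fixed in the world has none). Each returns a list of dicts, best first, with "score" (0 to 1); they miss things now and then, are a little off and sometimes report something else, mostly with a low value. They report only what shows in the picture. A call takes as long as a camera call. They do not tell look-alikes from the thing itself.
- arm.find_in(camera, name): "position" ([x, y, z] in m, in world coordinates, good to about 4 mm: the middle of the surface that is visible of it).
- arm.silhouettes(camera, name): "pixels" (480x640 bool, what is visible of it).
- arm.pinpoint(camera, name): "position" ([x, y, z] in m, in world coordinates, good to about 4 mm: a listed point, or the origin of a listed thing).
The state is a dict: "t": time; "q": joint angles; "qd": joint speeds; "joint_efforts": joint torques, N m; "eef_pos": TCP position; "ee_rot": TCP orientation; "force": force on the tool from outside, world axes, zero at the start; "moment": the same for the moment, N m; "width": finger opening in m; "gripper_force": force on a finger pad.
Only numpy, scipy, OpenCV 4.12 (cv2) and the standard library are available. Lean on these libraries where they do the work, as an engineer would, in place of code of your own. Each camera call takes 0.05 s, during which the arm holds its last target. There are 200 camera calls.

## Working session

There is one attempt and no reset: what is moved stays moved. The work goes in short steps, Python scripts to look and compute and a tool call to move; the robot and the scene stay as the last step left them, time stands still between calls to the robot, and variables do not carry over. Pictures are saved under pics/ and viewed, at most 10 in all, crops included, and the job is handed in when it is done.

Besides the shell and the picture viewer there is one more tool, called after "Request:" as a command line: name --argument value ..., lists and objects as JSON in quotes. move_arm: Moves the arm, as the interface text tells. Its arguments: {"type":"object","properties":{"increments":{"type":"array"},"force":{"type":"number"}},"required":["increments"]}

```bash
mkdir -p pics; python3 - <<'E'
from station import arm
import cv2,numpy as np
s=arm.get_state();print({k:np.round(v,3).tolist() for k,v in s.items()})
ims=[]
for c in ["scene","top"]:
    im=arm.grab_frame(c);cv2.imwrite(f"pics/{c}0.png",im)
    for n in ["manifold","plug_grip","plug_axis","valve_push","valve_pivot","iron_stand","flask","spool","board"]:
        r=arm.pinpoint(c,n)
        print(c,n,[(np.round(d["position"],3).tolist(),round(d["score"],2)) for d in r[:3]])
E
```

```text
{'t': 0.0, 'q': [1.526, 0.359, 0.011, -0.0, -1.224, -0.288], 'qd': [0.001, -0.001, -0.001, 0.001, -0.001, 0.0], 'joint_efforts': [-0.0, -58.272, 29.306, 6.997, 0.007, -0.0], 'eef_pos': [0.22, 0.638, 0.291], 'ee_rot': [3.14, -0.0, -0.333], 'force': [0.808, 0.006, -0.497], 'moment': [-0.026, -0.039, -0.016], 'gripper_force': 0.0, 'width': 0.087}
scene manifold [([0.713, -0.176, 0.001], 0.74), ([0.539, -0.005, 0.001], 0.68)]
scene plug_grip [([0.756, -0.154, 0.067], 0.7), ([0.59, 0.009, 0.067], 0.53)]
scene plug_axis [([0.758, -0.149, 0.046], 0.85), ([0.585, 0.014, 0.034], 0.84)]
scene valve_push [([0.649, -0.147, 0.061], 0.87), ([0.472, 0.026, 0.052], 0.56)]
scene valve_pivot [([0.673, -0.192, 0.056], 0.93), ([0.497, -0.014, 0.06], 0.72)]
scene iron_stand [([0.538, -0.35, 0.001], 0.68)]
scene flask [([0.442, 0.331, 0.004], 0.95), ([0.536, -0.351, -0.001], 0.18)]
scene spool []
scene board [([0.766, 0.098, 0.001], 0.86)]
top manifold [([0.538, -0.002, -0.001], 0.85), ([0.497, -0.019, 0.059], 0.67), ([0.714, -0.172, 0.001], 0.65)]
top plug_grip [([0.761, -0.149, 0.069], 0.57), ([0.585, 0.01, 0.065], 0.54)]
top plug_axis [([0.585, 0.012, 0.039], 0.96), ([0.76, -0.15, 0.036], 0.61), ([0.439, 0.327, -0.002], 0.39)]
top valve_push [([0.652, -0.149, 0.059], 0.62), ([0.471, 0.027, 0.057], 0.56)]
top valve_pivot [([0.674, -0.194, 0.057], 0.82), ([0.498, -0.017, 0.058], 0.58), ([0.586, 0.011, 0.038], 0.34)]
top iron_stand [([0.539, -0.351, -0.001], 0.9)]
top flask [([0.439, 0.329, 0.002], 0.68)]
top spool [([0.659, 0.323, -0.002], 0.77)]
top board [([0.766, 0.098, 0.004], 0.88)]
```

View pics/top0.png

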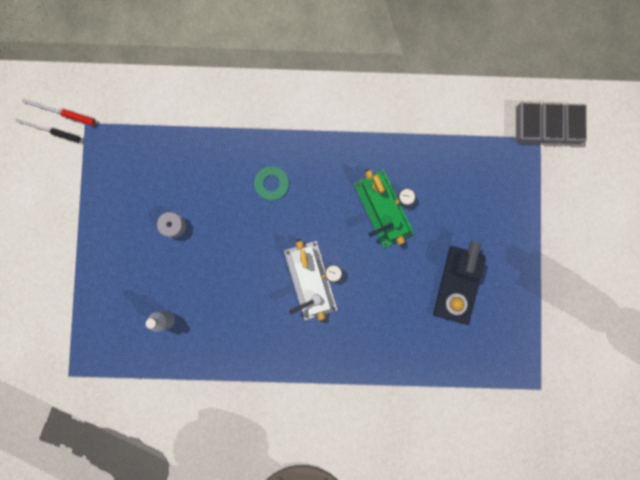

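```bash
cat > h.py <<'E'
from station import arm
import cv2,numpy as np
def proj(c,p):
    i=arm.camera_info(c);T=np.linalg.inv(np.array(i["extrinsics"]));q=np.array(i["K"])@(T[:3,:3]@np.array(p)+T[:3,3]);return q[:2]/q[2]
E
python3 - <<'E'
from h import *
im=cv2.imread("pics/top0.png");out=[]
for p in [(.538,-.002,.04),(.714,-.174,.04)]:
    u,v=proj("top",p).astype(int);print(u,v)
    u=max(u,75);v=max(v,75)
    out.append(cv2.resize(im[v-75:v+75,u-75:u+75],(400,400),interpolation=cv2.INTER_CUBIC))
cv2.imwrite("pics/crop1.png",np.hstack(out))
E
```

```text
309 280
386 206
```

View pics/crop1.png

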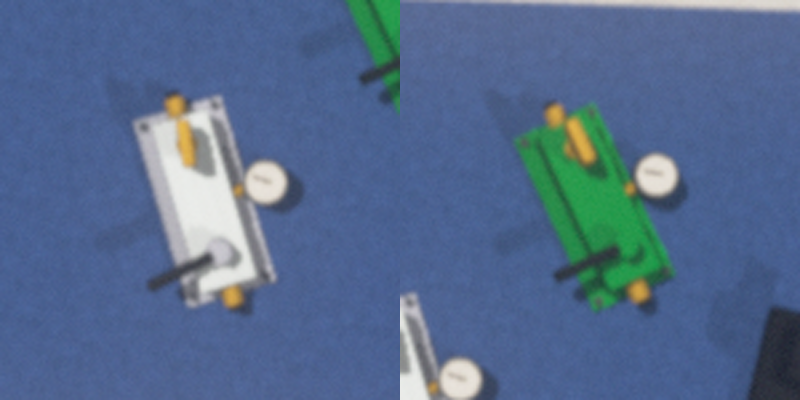

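The two candidates are the silver-grey block at (309,280) and the green one at (386,206). The silver one is meant, because the green look-alike is excluded by the task; the enlarged crop confirms it (aluminium bar, brass wing at the upper end, black handle across it). I'm moving above it now.

Request:
move_arm --increments '[{"dx":0.0265,"dy":0.0246,"jaw":1},{"dx":0.0265,"dy":0.0246},{"dx":0.0265,"dy":0.0246},{"dx":0.0265,"dy":0.0246},{"dx":0.0265,"dy":0.0246},{"dx":0.0265,"dy":0.0246},{"dx":0.0265,"dy":0.0246},{"dx":0.0265,"dy":0.0246},{"dx":0.0265,"dy":0.0246},{"dx":0.0265,"dy":0.0246}]'

```text
$.increments[0]: bad value
```

Request:
move_arm --increments '[{"dx":0.0265,"dy":0.0246},{"dx":0.0265,"dy":0.0246},{"dx":0.0265,"dy":0.0246},{"dx":0.0265,"dy":0.0246},{"dx":0.0265,"dy":0.0246},{"dx":0.0265,"dy":0.0246},{"dx":0.0265,"dy":0.0246},{"dx":0.0265,"dy":0.0246},{"dx":0.0265,"dy":0.0246},{"dx":0.0265,"dy":0.0246},{"dx":0},{"dx":0}]'

```text
$.increments[0]: bad value
```

```bash
python3 - <<'E'
from h import *
s=arm.get_state();print({k:np.round(s[k],3).tolist() for k in ["t","q","eef_pos","ee_rot"]})
im=arm.grab_frame("wrist");cv2.imwrite("pics/w1.png",im)
for n in ["plug_grip","plug_axis","valve_push","valve_pivot","manifold"]:
    r=arm.pinpoint("wrist",n);print(n,[(np.round(d["position"],3).tolist(),round(d["score"],2),proj("wrist",d["position"]).astype(int).tolist()) for d in r[:3]])
E
```

```text
{'t': 1.0, 'q': [1.526, 0.359, 0.012, 0.0, -1.224, -0.288], 'eef_pos': [0.221, 0.638, 0.292], 'ee_rot': [-3.142, 0.0, -0.333]}
plug_grip []
plug_axis []
valve_push []
valve_pivot []
manifold []
```

View pics/w1.png

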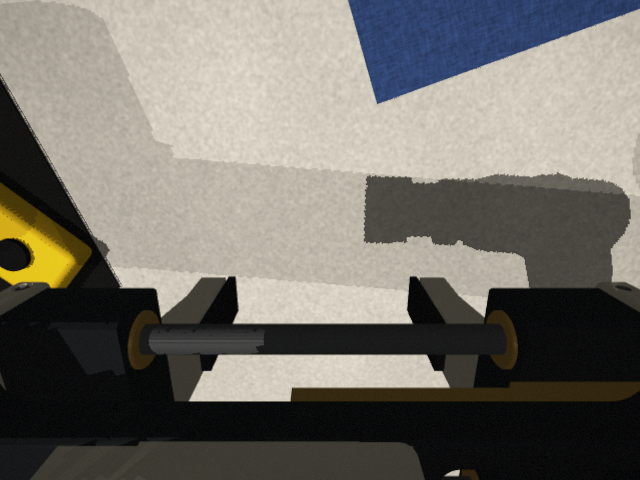

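The moves were refused because the rows lack fields, so every row needs all five. The wrist picture shows the fingers at the bottom (row ~330) and the mat corner at (378,102), so the camera looks along tool +x. I'll stop a bit short of the block in x.

Request:
move_arm --increments '[{"dx":0.0224,"dy":0.0265,"dz":0,"twist":0,"jaw":1},{"dx":0.0224,"dy":0.0265,"dz":0,"twist":0,"jaw":1},{"dx":0.0224,"dy":0.0265,"dz":0,"twist":0,"jaw":1},{"dx":0.0224,"dy":0.0265,"dz":0,"twist":0,"jaw":1},{"dx":0.0224,"dy":0.0265,"dz":0,"twist":0,"jaw":1},{"dx":0.0224,"dy":0.0265,"dz":0,"twist":0,"jaw":1},{"dx":0.0224,"dy":0.0265,"dz":0,"twist":0,"jaw":1},{"dx":0.0224,"dy":0.0265,"dz":0,"twist":0,"jaw":1},{"dx":0.0224,"dy":0.0265,"dz":0,"twist":0,"jaw":1},{"dx":0.0224,"dy":0.0265,"dz":0,"twist":0,"jaw":1}]'

```text
t: 2.13
eef_pos: [0.3459, 0.3126, 0.2925]
ee_rot: [-3.141, -0.0, -0.332]
force: [0.5, -0.2, 0.7]
width: 0.0874
gripper_force: 0.0
```

Request:
move_arm --increments '[{"dx":0.0224,"dy":0.0265,"dz":0,"twist":0,"jaw":1},{"dx":0.0224,"dy":0.0265,"dz":0,"twist":0,"jaw":1},{"dx":0.0224,"dy":0.0265,"dz":0,"twist":0,"jaw":1},{"dx":0.0224,"dy":0.0265,"dz":0,"twist":0,"jaw":1},{"dx":0.0224,"dy":0.0265,"dz":0,"twist":0,"jaw":1},{"dx":0.0224,"dy":0.0265,"dz":0,"twist":0,"jaw":1},{"dx":0.0224,"dy":0.0265,"dz":0,"twist":0,"jaw":1},{"dx":0.0224,"dy":0.0265,"dz":0,"twist":0,"jaw":1},{"dx":0.0224,"dy":0.0265,"dz":0,"twist":0,"jaw":1},{"dx":0.0224,"dy":0.0265,"dz":0,"twist":0,"jaw":1}]'

```text
t: 2.97
eef_pos: [0.4711, -0.0111, 0.2926]
ee_rot: [-3.141, -0.001, -0.333]
force: [0.2, 0.3, 0.3]
width: 0.0875
gripper_force: 0.0
```

Request:
move_arm --increments '[{"dx":0,"dy":0,"dz":0,"twist":-0.12,"jaw":1},{"dx":0,"dy":0,"dz":0,"twist":-0.12,"jaw":1},{"dx":0,"dy":0,"dz":0,"twist":-0.12,"jaw":1},{"dx":0,"dy":0,"dz":0,"twist":-0.1,"jaw":1},{"dx":0,"dy":0,"dz":0,"twist":0,"jaw":1},{"dx":0,"dy":0,"dz":0,"twist":0,"jaw":1}]'

```text
t: 3.47
eef_pos: [0.4708, -0.0094, 0.2923]
ee_rot: [-3.142, -0.0, 0.124]
force: [0.1, 0.1, -0.1]
width: 0.0871
gripper_force: 0.0
```

```bash
python3 - <<'E'
from h import *
s=arm.get_state();print({k:np.round(s[k],3).tolist() for k in ["t","q","eef_pos","ee_rot"]})
im=arm.grab_frame("wrist");cv2.imwrite("pics/w2.png",im)
print(np.round(arm.camera_info("wrist")["extrinsics"],3).tolist())
for n in ["plug_grip","plug_axis","valve_push","valve_pivot","manifold"]:
    r=arm.pinpoint("wrist",n);print(n,[(np.round(d["position"],3).tolist(),round(d["score"],2),proj("wrist",d["position"]).astype(int).tolist()) for d in r[:3]])
E
```

```text
{'t': 3.467, 'q': [0.4, 0.016, -0.42, 0.0, -1.135, 1.295], 'eef_pos': [0.471, -0.009, 0.292], 'ee_rot': [-3.142, -0.0, 0.124]}
[[0.124, -0.946, -0.3, 0.552], [-0.992, -0.118, -0.038, 0.0], [0.0, 0.302, -0.953, 0.385], [0.0, 0.0, 0.0, 1.0]]
plug_grip [([0.585, 0.014, 0.073], 0.8, [311, 82])]
plug_axis [([0.589, 0.012, 0.036], 0.86, [314, 83])]
valve_push [([0.654, -0.152, 0.06], 0.77, [520, 22]), ([0.475, 0.028, 0.059], 0.59, [284, 204]), ([0.441, 0.328, -0.001], 0.43, [23, 188])]
valve_pivot [([0.493, -0.016, 0.051], 0.79, [331, 189]), ([0.671, -0.191, 0.057], 0.64, [569, 6])]
manifold [([0.54, -0.009, -0.007], 0.56, [329, 138]), ([0.492, -0.018, 0.053], 0.52, [333, 191])]
```

View pics/w2.png

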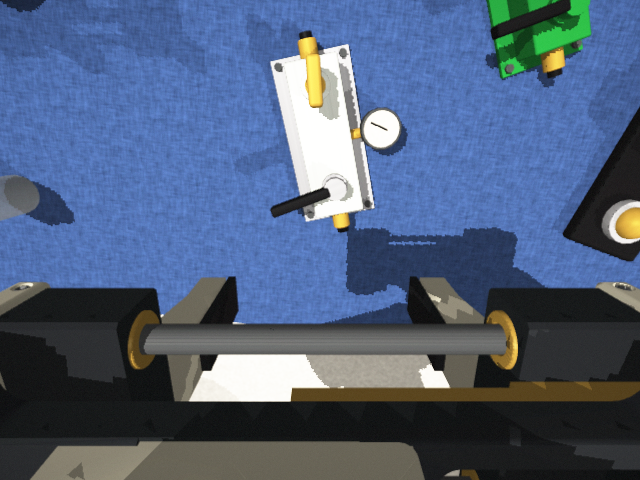

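The wrist picture shows the silver block, with the wing at (314,52)-(315,106), the gauge at (381,130), and the handle from its hub (331,189) to its tip (274,211). The green look-alike is at upper right, (540,30).

```bash
cat >> h.py <<'E'
def back(c,uv,z):
    i=arm.camera_info(c);T=np.array(i["extrinsics"]);d=T[:3,:3]@np.linalg.inv(np.array(i["K"]))@[uv[0],uv[1],1];return T[:3,3]+d*(z-T[2,3])/d[2]
E
python3 - <<'E'
from h import *
for name,pts in {"wing":[(313,53),(316,105)],"handle":[(276,210),(328,194)]}.items():
    z=.082 if name=="wing" else .064
    a,b=[back("wrist",p,z)[:2] for p in pts];d=a-b;print(name,a.round(4),b.round(4),np.linalg.norm(d).round(4),np.arctan2(d[1],d[0]).round(3))
for n,z in [("plug_grip",.082),("valve_push",.064)]:
  for r in arm.silhouettes("wrist",n)[:2]:
    m=r["pixels"].astype(np.uint8);v,u=np.nonzero(m)
    P=np.array([back("wrist",p,z)[:2] for p in zip(u[::5],v[::5])]).astype(np.float32)
    print(n,round(r["score"],2),len(u),u.min(),u.max(),v.min(),v.max(),cv2.minAreaRect(P))
im=cv2.imread("pics/w2.png")[30:240,230:420];cv2.imwrite("pics/w2c.png",cv2.resize(im,None,fx=2.8,fy=2.8,interpolation=cv2.INTER_CUBIC))
E
```

```text
wing [0.6056 0.0149] [0.5675 0.0079] 0.0388 0.183
handle [0.4696 0.035 ] [ 0.4914 -0.0126] 0.0523 2.0
plug_grip 0.85 893 305 325 53 109 ((0.5850444436073303, 0.010810181498527527), (0.041744064539670944, 0.016339415684342384), 6.417355537414551)
valve_push 0.72 1545 491 589 0 38 ((0.6598692536354065, -0.16511282324790955), (0.016259118914604187, 0.07762609422206879), 21.214488983154297)
valve_push 0.69 1074 272 346 177 216 ((0.487500935792923, 0.0065601542592048645), (0.021504336968064308, 0.07359346747398376), 22.62350082397461)
```

View pics/w2c.png

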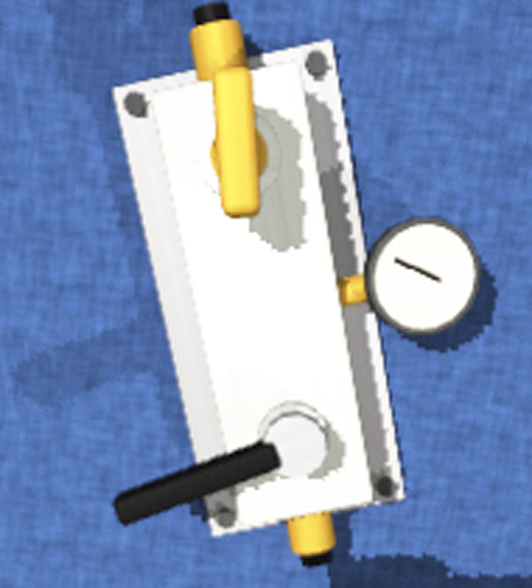

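Request:
move_arm --increments '[{"dx":0,"dy":0,"dz":0,"twist":-0.046,"jaw":1},{"dx":0.0293,"dy":-0.0003,"dz":0.02,"twist":0,"jaw":1},{"dx":0.0293,"dy":-0.0003,"dz":0.02,"twist":0,"jaw":1},{"dx":0.0293,"dy":-0.0003,"dz":0.02,"twist":0,"jaw":1},{"dx":0.0293,"dy":-0.0002,"dz":0.02,"twist":0,"jaw":1},{"dx":0,"dy":0,"dz":0.03,"twist":0,"jaw":0.4},{"dx":0,"dy":0,"dz":0,"twist":0,"jaw":0.4},{"dx":0,"dy":0,"dz":0,"twist":0,"jaw":0.4}]'

```text
t: 4.53
eef_pos: [0.5851, 0.0116, 0.1806]
ee_rot: [3.141, 0.005, 0.173]
force: [-1.4, -0.4, 1.1]
width: 0.0729
gripper_force: 0.0
```

```bash
python3 - <<'E'
from h import *
s=arm.get_state();print({k:np.round(s[k],3).tolist() for k in ["t","q","eef_pos","ee_rot","force","moment","width"]})
im=arm.grab_frame("wrist");cv2.imwrite("pics/w3.png",im)
for p in [(.5862,.0115,.082),(.4956,-.017,.06)]: print(proj("wrist",p))
E
```

```text
{'t': 4.533, 'q': [0.354, 0.311, -0.334, -0.0, -0.931, 1.39], 'eef_pos': [0.585, 0.012, 0.181], 'ee_rot': [3.141, 0.005, 0.173], 'force': [-1.418, -0.441, 1.065], 'moment': [-0.015, -0.069, 0.042], 'width': 0.073}
[321.9568571 266.0311084]
[338.41102689 369.99092329]
```

View pics/w3.png

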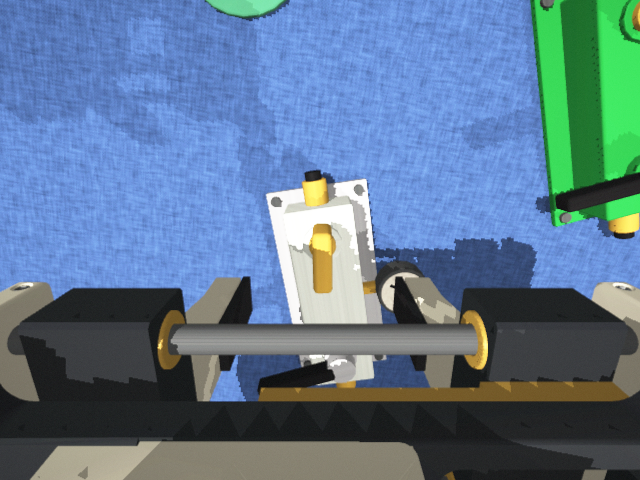

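Wing at (322,226)-(322,292), centred between the fingers and upright in the picture, so the jaw line is square to it. I'll check its position along tool x by projecting the model.

```bash
python3 - <<'E'
from h import *
c=np.array([.5862,.0115]);d=np.array([np.cos(.17),np.sin(.17)])
for z in (.082,.056):
  for k in (-.02,0,.02): print(z,k,proj("wrist",[*(c+k*d),z]).round(0))
im=cv2.imread("pics/w3.png")[190:320,260:390];cv2.imwrite("pics/w3c.png",cv2.resize(im,None,fx=4,fy=4,interpolation=cv2.INTER_CUBIC))
E
```

```text
0.082 -0.02 [322. 296.]
0.082 0 [322. 266.]
0.082 0.02 [322. 235.]
0.056 -0.02 [322. 278.]
0.056 0 [322. 251.]
0.056 0.02 [322. 223.]
```

View pics/w3c.png

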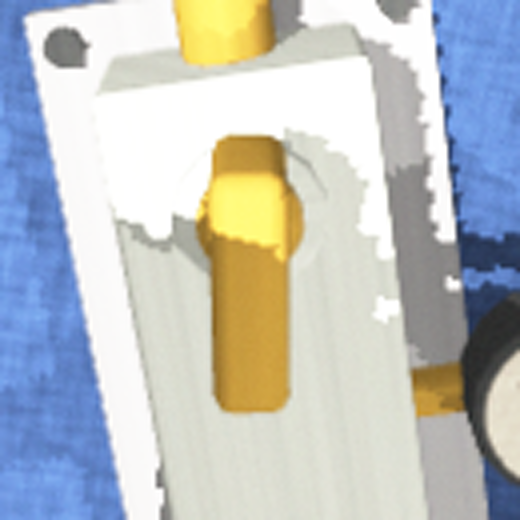

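Request:
move_arm --increments '[{"dx":0.0012,"dy":0.0004,"dz":0.02,"twist":0,"jaw":0},{"dx":0,"dy":0,"dz":0.02,"twist":0,"jaw":0},{"dx":0,"dy":0,"dz":0.0233,"twist":0,"jaw":0},{"dx":0,"dy":0,"dz":0,"twist":0,"jaw":-0.4},{"dx":0,"dy":0,"dz":0,"twist":0,"jaw":-1},{"dx":0,"dy":0,"dz":0,"twist":0,"jaw":-1},{"dx":0,"dy":0,"dz":0,"twist":0,"jaw":-1},{"dx":0,"dy":0,"dz":0,"twist":0,"jaw":-1}]' --force 8

```text
t: 5.25
eef_pos: [0.5881, 0.012, 0.1208]
ee_rot: [-3.141, -0.003, 0.173]
force: [-0.6, -0.6, 0.5]
width: 0.0159
gripper_force: 0.0
```

```bash
cat > st.py <<'E'
from h import *
s=arm.get_state();print({k:np.round(s[k],3).tolist() for k in ["t","q","eef_pos","ee_rot","force","moment","width","gripper_force"]})
E
python3 st.py
```

```text
{'t': 5.25, 'q': [0.353, 0.381, -0.393, 0.0, -0.794, 1.391], 'eef_pos': [0.588, 0.012, 0.121], 'ee_rot': [-3.141, -0.003, 0.173], 'force': [-0.579, -0.552, 0.514], 'moment': [-0.087, -0.012, 0.041], 'width': 0.016, 'gripper_force': 0.0}
```

Request:
move_arm --increments '[{"dx":0,"dy":0,"dz":0,"twist":0,"jaw":-1},{"dx":0,"dy":0,"dz":0,"twist":0,"jaw":-1},{"dx":0,"dy":0,"dz":0,"twist":0,"jaw":-1}]' --force 8

```text
t: 5.5
eef_pos: [0.5881, 0.0121, 0.1203]
ee_rot: [-3.142, -0.002, 0.174]
force: [-1.4, 1.6, 6.9]
width: 0.0118
gripper_force: 8.0
```

```bash
python3 st.py
```

```text
{'t': 5.5, 'q': [0.353, 0.382, -0.393, 0.0, -0.794, 1.391], 'eef_pos': [0.588, 0.012, 0.12], 'ee_rot': [-3.142, -0.002, 0.174], 'force': [-1.419, 1.617, 6.887], 'moment': [0.606, 0.552, 0.015], 'width': 0.012, 'gripper_force': 7.987}
```

Request:
move_arm --increments '[{"dx":0,"dy":0,"dz":0,"twist":0,"jaw":-1},{"dx":0,"dy":0,"dz":0,"twist":0,"jaw":-1},{"dx":0,"dy":0,"dz":0,"twist":0.08,"jaw":-1},{"dx":0,"dy":0,"dz":0,"twist":0.08,"jaw":-1},{"dx":0,"dy":0,"dz":0,"twist":0.08,"jaw":-1},{"dx":0,"dy":0,"dz":0,"twist":0.08,"jaw":-1},{"dx":0,"dy":0,"dz":0,"twist":0.08,"jaw":-1},{"dx":0,"dy":0,"dz":0,"twist":0,"jaw":-1},{"dx":0,"dy":0,"dz":0,"twist":0,"jaw":-1}]' --force 35

```text
t: 6.25
eef_pos: [0.588, 0.0116, 0.1203]
ee_rot: [-3.141, -0.002, -0.227]
force: [-1.9, -1.3, 7.2]
width: 0.0117
gripper_force: 35.0
```

```bash
python3 st.py
```

```text
{'t': 6.25, 'q': [0.352, 0.382, -0.394, 0.001, -0.794, 0.991], 'eef_pos': [0.588, 0.012, 0.12], 'ee_rot': [-3.141, -0.002, -0.227], 'force': [-1.923, -1.304, 7.179], 'moment': [-0.507, 0.396, -0.014], 'width': 0.012, 'gripper_force': 34.989}
```

Request:
move_arm --increments '[{"dx":0,"dy":0,"dz":0,"twist":0.08,"jaw":-1},{"dx":0,"dy":0,"dz":0,"twist":0.08,"jaw":-1},{"dx":0,"dy":0,"dz":0,"twist":0.08,"jaw":-1},{"dx":0,"dy":0,"dz":0,"twist":0.08,"jaw":-1},{"dx":0,"dy":0,"dz":0,"twist":0.08,"jaw":-1},{"dx":0,"dy":0,"dz":0,"twist":0,"jaw":-1},{"dx":0,"dy":0,"dz":0,"twist":0,"jaw":-1}]'

```text
t: 6.83
eef_pos: [0.5878, 0.0111, 0.1203]
ee_rot: [-3.142, -0.001, -0.627]
force: [-1.1, -3.2, 7.1]
width: 0.0115
gripper_force: 35.0
```

```bash
python3 st.py
```

```text
{'t': 6.833, 'q': [0.352, 0.382, -0.394, 0.002, -0.794, 0.591], 'eef_pos': [0.588, 0.011, 0.12], 'ee_rot': [-3.142, -0.001, -0.627], 'force': [-1.064, -3.184, 7.114], 'moment': [-1.377, 0.491, -0.024], 'width': 0.012, 'gripper_force': 34.989}
```

Request:
move_arm --increments '[{"dx":0,"dy":0,"dz":0,"twist":0.08,"jaw":-1},{"dx":0,"dy":0,"dz":0,"twist":0.08,"jaw":-1},{"dx":0,"dy":0,"dz":0,"twist":0.08,"jaw":-1},{"dx":0,"dy":0,"dz":0,"twist":0.08,"jaw":-1},{"dx":0,"dy":0,"dz":0,"twist":0.08,"jaw":-1},{"dx":0,"dy":0,"dz":0,"twist":0,"jaw":-1},{"dx":0,"dy":0,"dz":0,"twist":0,"jaw":-1}]'

```text
t: 7.42
eef_pos: [0.5874, 0.0108, 0.1203]
ee_rot: [3.141, -0.001, -1.027]
force: [-2.9, -4.8, 10.1]
width: 0.0123
gripper_force: 35.0
```

```bash
python3 st.py
```

```text
{'t': 7.417, 'q': [0.352, 0.382, -0.394, 0.002, -0.795, 0.191], 'eef_pos': [0.587, 0.011, 0.12], 'ee_rot': [3.141, -0.001, -1.027], 'force': [-2.896, -4.818, 10.109], 'moment': [-1.89, 0.881, 0.056], 'width': 0.012, 'gripper_force': 34.985}
```

Request:
move_arm --increments '[{"dx":0,"dy":0,"dz":0,"twist":0.08,"jaw":-1},{"dx":0,"dy":0,"dz":0,"twist":0.08,"jaw":-1},{"dx":0,"dy":0,"dz":0,"twist":0.08,"jaw":-1},{"dx":0,"dy":0,"dz":0,"twist":0.08,"jaw":-1},{"dx":0,"dy":0,"dz":0,"twist":0,"jaw":-1},{"dx":0,"dy":0,"dz":0,"twist":0,"jaw":-1}]'

```text
t: 7.92
eef_pos: [0.587, 0.0106, 0.1202]
ee_rot: [3.141, -0.002, -1.346]
force: [-2.6, -5.0, 9.4]
width: 0.0118
gripper_force: 35.1
```

```bash
python3 st.py
```

```text
{'t': 7.917, 'q': [0.352, 0.381, -0.395, 0.002, -0.796, -0.129], 'eef_pos': [0.587, 0.011, 0.12], 'ee_rot': [3.141, -0.002, -1.346], 'force': [-2.648, -4.977, 9.392], 'moment': [-1.98, 1.312, 0.435], 'width': 0.012, 'gripper_force': 35.113}
```

The taper has bitten (Mz ≈ 0.43). I'll go on in small steps.

Request:
move_arm --increments '[{"dx":0,"dy":0,"dz":0,"twist":0.06,"jaw":-1},{"dx":0,"dy":0,"dz":0,"twist":0.06,"jaw":-1},{"dx":0,"dy":0,"dz":0,"twist":0.06,"jaw":-1},{"dx":0,"dy":0,"dz":0,"twist":0,"jaw":-1},{"dx":0,"dy":0,"dz":0,"twist":0,"jaw":-1},{"dx":0,"dy":0,"dz":0,"twist":0,"jaw":-1}]'

```text
t: 8.42
eef_pos: [0.5868, 0.0106, 0.1202]
ee_rot: [3.141, -0.002, -1.525]
force: [-4.3, -5.3, 11.0]
width: 0.0118
gripper_force: 35.2
```

```bash
python3 st.py
```

```text
{'t': 8.417, 'q': [0.352, 0.381, -0.395, 0.002, -0.796, -0.308], 'eef_pos': [0.587, 0.011, 0.12], 'ee_rot': [3.141, -0.002, -1.525], 'force': [-4.313, -5.328, 11.01], 'moment': [-1.782, 1.642, 0.537], 'width': 0.012, 'gripper_force': 35.226}
```

Request:
move_arm --increments '[{"dx":0,"dy":0,"dz":0,"twist":0.06,"jaw":-1},{"dx":0,"dy":0,"dz":0,"twist":0.06,"jaw":-1},{"dx":0,"dy":0,"dz":0,"twist":0.04,"jaw":-1},{"dx":0,"dy":0,"dz":0,"twist":0,"jaw":-1},{"dx":0,"dy":0,"dz":0,"twist":0,"jaw":-1},{"dx":0,"dy":0,"dz":0,"twist":0,"jaw":-1}]'

```text
t: 8.92
eef_pos: [0.5866, 0.0106, 0.1202]
ee_rot: [3.141, -0.002, -1.685]
force: [-4.7, -4.5, 11.7]
width: 0.0118
gripper_force: 35.4
```

```bash
python3 st.py
```

```text
{'t': 8.917, 'q': [0.352, 0.381, -0.395, 0.002, -0.796, -0.468], 'eef_pos': [0.587, 0.011, 0.12], 'ee_rot': [3.141, -0.002, -1.685], 'force': [-4.741, -4.494, 11.678], 'moment': [-1.688, 1.958, 0.611], 'width': 0.012, 'gripper_force': 35.383}
```

Torque is 0.61 N m, which is properly snug, so I'll release and lift.

Request:
move_arm --increments '[{"dx":0,"dy":0,"dz":0,"twist":0,"jaw":-0.6},{"dx":0,"dy":0,"dz":0,"twist":0,"jaw":-0.2},{"dx":0,"dy":0,"dz":0,"twist":0,"jaw":0},{"dx":0,"dy":0,"dz":0,"twist":0,"jaw":0},{"dx":0,"dy":0,"dz":0,"twist":0,"jaw":0},{"dx":0,"dy":0,"dz":-0.02,"twist":0,"jaw":0},{"dx":0,"dy":0,"dz":-0.03,"twist":0,"jaw":0},{"dx":0,"dy":0,"dz":-0.01,"twist":0,"jaw":0}]'

```text
t: 9.58
eef_pos: [0.5888, 0.0121, 0.1822]
ee_rot: [-3.138, 0.001, -1.686]
force: [0.4, 0.7, 0.6]
width: 0.0436
gripper_force: 0.0
```

Request:
move_arm --increments '[{"dx":0,"dy":0,"dz":0,"twist":-0.109,"jaw":0},{"dx":0,"dy":0,"dz":0,"twist":-0.109,"jaw":0},{"dx":0,"dy":0,"dz":0,"twist":-0.109,"jaw":0},{"dx":0,"dy":0,"dz":0,"twist":-0.109,"jaw":0},{"dx":0,"dy":0,"dz":0,"twist":-0.109,"jaw":0},{"dx":-0.0152,"dy":0.0236,"dz":0,"twist":0,"jaw":0},{"dx":-0.0152,"dy":0.0236,"dz":0,"twist":0,"jaw":0},{"dx":-0.0152,"dy":0.0236,"dz":0,"twist":0,"jaw":0},{"dx":-0.0152,"dy":0.0236,"dz":0,"twist":0,"jaw":0},{"dx":0,"dy":0,"dz":0,"twist":0,"jaw":0},{"dx":0,"dy":0,"dz":0,"twist":0,"jaw":0}]'

```text
t: 10.5
eef_pos: [0.4753, 0.028, 0.1794]
ee_rot: [-3.14, 0.0, -1.14]
force: [0.8, 0.1, 1.0]
width: 0.0437
gripper_force: 0.0
```

```bash
python3 st.py; python3 - <<'E'
from h import *
im=arm.grab_frame("wrist");cv2.imwrite("pics/w4.png",im)
for k in (.0,.048,.066): print(proj("wrist",(.4956+k*np.cos(2),-.017+k*np.sin(2),.064)).round())
for n in ("valve_push","valve_pivot"):
  print(n,[(np.round(d["position"],3).tolist(),round(d["score"],2)) for d in arm.pinpoint("wrist",n)[:3]])
E
```

```text
{'t': 10.5, 'q': [0.473, 0.14, -0.571, -0.0, -0.858, -0.043], 'eef_pos': [0.475, 0.028, 0.179], 'ee_rot': [-3.14, 0.0, -1.14], 'force': [0.848, 0.107, 0.998], 'moment': [0.057, -0.097, 0.008], 'width': 0.044, 'gripper_force': 0.0}
[324. 183.]
[324. 257.]
[324. 282.]
valve_push [([0.478, 0.03, 0.054], 0.68)]
valve_pivot [([0.496, -0.014, 0.052], 0.73)]
```

View pics/w4.png

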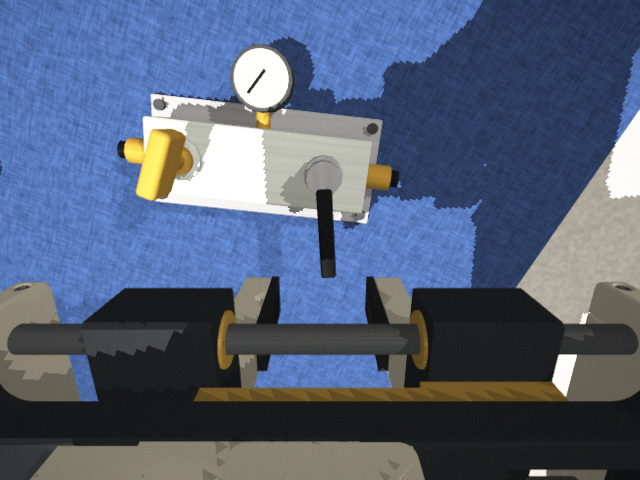

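The handle runs from its hub (323,175) to its tip (328,275), centred and parallel between the fingers. The wing now stands crosswise at (160,165). I'll lower, straddle the handle, and swing it.

Request:
move_arm --increments '[{"dx":0,"dy":0.001,"dz":0.022,"twist":0,"jaw":0},{"dx":0,"dy":0,"dz":0.022,"twist":0,"jaw":0},{"dx":0,"dy":0,"dz":0.02,"twist":0,"jaw":0},{"dx":0,"dy":0,"dz":0,"twist":0,"jaw":-0.5},{"dx":0,"dy":0,"dz":0,"twist":0,"jaw":-0.5},{"dx":0,"dy":0,"dz":0,"twist":0,"jaw":-0.5},{"dx":0,"dy":0,"dz":0,"twist":0,"jaw":-0.5}]' --force 5

```text
t: 11.23
eef_pos: [0.4763, 0.0276, 0.1159]
ee_rot: [-3.14, -0.0, -1.142]
force: [-0.8, -0.5, 0.7]
width: 0.0244
gripper_force: 0.0
```

Request:
move_arm --increments '[{"dx":0.0002,"dy":0.0048,"dz":0,"twist":-0.1,"jaw":-0.5},{"dx":0.0002,"dy":0.0048,"dz":0,"twist":-0.1,"jaw":-0.5},{"dx":0.0002,"dy":0.0048,"dz":0,"twist":-0.1,"jaw":-0.5},{"dx":0.0002,"dy":0.0048,"dz":0,"twist":-0.1,"jaw":-0.5},{"dx":0.0002,"dy":0.0048,"dz":0,"twist":-0.1,"jaw":-0.5},{"dx":0.0002,"dy":0.0048,"dz":0,"twist":-0.1,"jaw":-0.5}]'

```text
t: 11.73
eef_pos: [0.455, 0.0093, 0.1162]
ee_rot: [-3.138, -0.002, -0.537]
force: [0.3, 2.4, -0.4]
width: 0.0219
gripper_force: 1.3
```

```bash
python3 st.py
```

```text
{'t': 11.733, 'q': [0.455, 0.199, -0.689, -0.0, -0.679, 0.579], 'eef_pos': [0.455, 0.009, 0.116], 'ee_rot': [-3.138, -0.002, -0.537], 'force': [0.259, 2.412, -0.392], 'moment': [1.148, -0.081, 0.037], 'width': 0.022, 'gripper_force': 1.268}
```

Request:
move_arm --increments '[{"dx":0.0002,"dy":0.0048,"dz":0,"twist":-0.1,"jaw":-0.5},{"dx":0.0002,"dy":0.0048,"dz":0,"twist":-0.1,"jaw":-0.5},{"dx":0.0002,"dy":0.0048,"dz":0,"twist":-0.1,"jaw":-0.5},{"dx":0.0002,"dy":0.0048,"dz":0,"twist":-0.1,"jaw":-0.5},{"dx":0.0002,"dy":0.0048,"dz":0,"twist":-0.1,"jaw":-0.5},{"dx":0.0002,"dy":0.0048,"dz":0,"twist":-0.1,"jaw":-0.5},{"dx":0.0002,"dy":0.0048,"dz":0,"twist":-0.1,"jaw":-0.5},{"dx":0.0002,"dy":0.0048,"dz":0,"twist":-0.1,"jaw":-0.5},{"dx":0,"dy":0,"dz":0,"twist":0,"jaw":-0.5}]'

```text
t: 12.48
eef_pos: [0.4489, -0.0286, 0.116]
ee_rot: [-3.141, -0.002, 0.262]
force: [0.4, -1.0, 1.0]
width: 0.0218
gripper_force: 0.0
```

```bash
python3 st.py
```

```text
{'t': 12.483, 'q': [0.377, 0.193, -0.699, 0.0, -0.677, 1.456], 'eef_pos': [0.449, -0.029, 0.116], 'ee_rot': [-3.141, -0.002, 0.262], 'force': [0.392, -1.023, 0.977], 'moment': [-0.105, -0.099, -0.017], 'width': 0.022, 'gripper_force': 0.0}
```

Request:
move_arm --increments '[{"dx":0,"dy":0.002,"dz":0,"twist":-0.043,"jaw":-0.5},{"dx":0,"dy":0.002,"dz":0,"twist":0,"jaw":-0.5},{"dx":0,"dy":0.002,"dz":0,"twist":0,"jaw":-0.5},{"dx":0,"dy":0,"dz":0,"twist":0,"jaw":-0.5},{"dx":0,"dy":0,"dz":0,"twist":0,"jaw":-0.5}]'

```text
t: 12.9
eef_pos: [0.4504, -0.0341, 0.1151]
ee_rot: [3.141, -0.001, 0.299]
force: [-0.1, 0.0, 0.9]
width: 0.0219
gripper_force: 0.2
```

```bash
python3 st.py
```

```text
{'t': 12.9, 'q': [0.363, 0.197, -0.696, 0.0, -0.677, 1.507], 'eef_pos': [0.45, -0.034, 0.115], 'ee_rot': [3.141, -0.001, 0.299], 'force': [-0.123, 0.013, 0.943], 'moment': [0.174, 0.042, -0.019], 'width': 0.022, 'gripper_force': 0.241}
```

Request:
move_arm --increments '[{"dx":0,"dy":0.002,"dz":0,"twist":0,"jaw":-0.5},{"dx":0,"dy":0.002,"dz":0,"twist":0,"jaw":-0.5},{"dx":0,"dy":0,"dz":0,"twist":0,"jaw":-0.5},{"dx":0,"dy":0,"dz":0,"twist":0,"jaw":-0.5}]'

```text
t: 13.23
eef_pos: [0.4513, -0.0381, 0.1148]
ee_rot: [3.141, -0.0, 0.301]
force: [-0.1, -0.2, 0.5]
width: 0.022
gripper_force: 0.0
```

Request:
move_arm --increments '[{"dx":0,"dy":0.002,"dz":0,"twist":0,"jaw":-0.5},{"dx":0,"dy":0,"dz":0,"twist":0,"jaw":-0.5},{"dx":0,"dy":0,"dz":0,"twist":0,"jaw":-0.5}]'

```text
t: 13.48
eef_pos: [0.4516, -0.0396, 0.1148]
ee_rot: [-3.141, 0.0, 0.301]
force: [-2.7, 4.9, 1.1]
width: 0.022
gripper_force: 2.8
```

```bash
python3 st.py
```

```text
{'t': 13.483, 'q': [0.349, 0.201, -0.691, -0.001, -0.678, 1.524], 'eef_pos': [0.452, -0.04, 0.115], 'ee_rot': [-3.141, 0.0, 0.301], 'force': [-2.676, 4.863, 1.116], 'moment': [1.84, 0.929, 0.067], 'width': 0.022, 'gripper_force': 2.831}
```

Request:
move_arm --increments '[{"dx":0,"dy":0.0015,"dz":0,"twist":0,"jaw":-0.5},{"dx":0,"dy":0,"dz":0,"twist":0,"jaw":-0.5},{"dx":0,"dy":0,"dz":0,"twist":0,"jaw":-0.5}]'

```text
t: 13.73
eef_pos: [0.452, -0.0407, 0.1147]
ee_rot: [-3.14, 0.0, 0.301]
force: [-4.5, 9.3, 2.6]
width: 0.0237
gripper_force: 5.0
```

The force has risen to 10 N, so the handle is at its stop. I'll back off and lift away.

Request:
move_arm --increments '[{"dx":0,"dy":-0.004,"dz":0,"twist":0,"jaw":-0.5},{"dx":0,"dy":-0.002,"dz":0,"twist":0,"jaw":-0.3},{"dx":0,"dy":0,"dz":0,"twist":0,"jaw":-0.1},{"dx":0,"dy":0,"dz":0,"twist":0,"jaw":-0.1},{"dx":0,"dy":0,"dz":-0.03,"twist":0,"jaw":-0.1},{"dx":0,"dy":0,"dz":-0.04,"twist":0,"jaw":-0.1},{"dx":0,"dy":0,"dz":-0.04,"twist":0,"jaw":-0.1},{"dx":0,"dy":0,"dz":-0.04,"twist":0,"jaw":-0.1},{"dx":0,"dy":0,"dz":-0.03,"twist":0,"jaw":-0.1},{"dx":0,"dy":0,"dz":0,"twist":0,"jaw":-0.1},{"dx":0,"dy":0,"dz":0,"twist":0,"jaw":-0.1}]'

```text
t: 14.65
eef_pos: [0.4511, -0.0355, 0.2969]
ee_rot: [-3.142, -0.005, 0.301]
force: [-0.1, -0.4, -1.1]
width: 0.0394
gripper_force: 0.0
```

```bash
python3 st.py; python3 - <<'E'
from h import *
im=arm.grab_frame("wrist")
cv2.imwrite("pics/w5.png",im)
for n in ("valve_push","valve_pivot","plug_axis"):
  print(n,[(np.round(d["position"],3).tolist(),round(d["score"],2)) for d in arm.pinpoint("wrist",n)[:3]])
E
```

```text
{'t': 14.65, 'q': [0.359, -0.023, -0.448, 0.0, -1.142, 1.513], 'eef_pos': [0.451, -0.036, 0.297], 'ee_rot': [-3.142, -0.005, 0.301], 'force': [-0.107, -0.441, -1.122], 'moment': [-0.023, 0.046, -0.015], 'width': 0.039, 'gripper_force': 0.0}
valve_push []
valve_pivot [([0.675, -0.195, 0.062], 0.79), ([0.493, -0.015, 0.049], 0.72)]
plug_axis [([0.584, 0.014, 0.038], 0.76)]
```

View pics/w5.png

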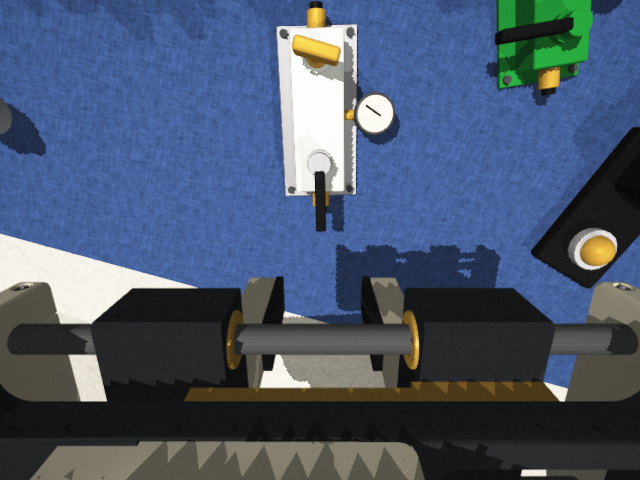

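The handle now runs from the hub at (319,163) to the tip at (320,230), in line with the block and pointing away from the plug. The wing at (316,50) is tight and the bystanders look unmoved, so I'm handing in.

```bash
python3 -c "
from station import arm
print(arm.job_done())"
```

```text
the job is handed in; nothing more can be done
None
```

I tightened the plug to a measured 0.61 N m (snug, well below damage), then swung the valve handle to its stop in line with the block and let go. The job is handed in at about 15 s on the robot's clock, but no verdict was returned.

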